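# Clear the clamping plate and clamp two circuit boards in it

## Robot

A 7-joint arm with a two-finger parallel gripper is mounted at the origin on the work surface. World frame = base frame: x ahead of the robot, y to its left, z up, the work surface at z = 0. Lengths are in m, angles in rad, forces in N, time in s.
With the tool pointing down it reaches from about 0.375 to 0.925 m from the base axis. Payload 3.1 kg.
Tool frame: the origin (TCP) lies between the finger pads; the fingertips stand 19 mm ahead of it and the grasp point (between the pads) is the TCP; z points along the fingers, y is the direction in which the jaws open and shut (so a half turn about z gives the same grasp; the last joint's range is limited). The gripper opens to 85 mm and grips with 20 to 120 N. Pads are 22 mm wide; open, the fingers measure 114 mm over their backs; the gripper's body (76 mm by 85 mm) begins 54 mm behind the grasp point. The pads swing forward as they close: fully open they stand 13 mm farther back than shut.
Start: joints at [1.138, 0.383, 0.044, 1.598, -0.018, 1.161, -0.05], TCP at [0.214, -0.614, 0.25] pointing down, gripper open.
Joint ranges: [-2.61, 2.61], [-0.41, 2.15], [-1.48, 1.57], [0, 2.5], [-1.57, 4.71], [0.05, 1.97], [-2.85, 2.85]. Speed limits (rad/s): [2.79, 2.79, 3.14, 3.14, 3.14, 3.14, 3.14].

## Interface

Orientations are given as a unit quaternion [x, y, z, w].
In Python, from bench import move_ptp, movel, move_j, move_gripper, pause, inverse_kinematics, read_camera, camera_params, MotionError, sign_off, look_for, tip_of, read_time_s, read_qpos, read_joint_vel, read_effort, read_eef_pos, read_tcp_rot, read_ft_force, read_ft_torque, read_finger_gap gives the robot as it stands. Calls block until the motion is done:
- move_ptp(position, orientation): joint-space move of the TCP to a pose.
- movel(position, orientation=None, speed=0.15): straight line of the TCP; orientation=None keeps the orientation; speed is the mean speed in m/s.
- move_j(angles): joint-space move.
- move_gripper(opening, effort=None): finger opening in m; effort is the grip in N (None keeps the last); returns when the fingers have stopped.
- pause(seconds).
- inverse_kinematics(position, orientation): joint angles nearest the present ones, or None.
- read_camera(name): name is "scene" or "top"; returns the picture (420x560x3 uint8, red, green, blue); there is no depth.
- camera_params(name): a dict with "K" (3x3 intrinsics, pixels), "dist_coeffs" ([k1, k2, p1, p2, k3] as OpenCV has them; the pictures are not rectified), "camera_from_world" (4x4, takes a point from world to camera coordinates). Camera axes: x right, y down, z forward; pixel columns grow to the right and rows downward; lengths in m; the calibration is good to about 2 mm. A picture is of the moment at which its call begins. camera_params takes no time and is no camera call.
A pose or a line that the arm cannot do raises MotionError and nothing moves.
- sign_off(): hands the job in, once; it reports no verdict.
Trained networks look in the newest picture that a camera, given by its name, has taken for a name from the list of things; names that differ only in an ending like _2 or _b are one class to them, and where a whole thing is asked for, a point or a joint stands for the part that bears it (a point fixed in the world has none). Each returns a list of dicts, best first, with "confidence" (0 to 1); they miss things now and then, are a little off and sometimes report something else, mostly with a low value. They report only what shows in the picture. A call takes as long as a camera call. They do not tell look-alikes from the thing itself.
- look_for(camera, name): "at" ([column, row] in pixels, amid what is visible of it).
- tip_of(camera, name): "at" ([column, row] in pixels: a listed point, or the origin of a listed thing).
Readings, each from a call of its own:
- read_time_s(): time.
- read_qpos(): joint angles.
- read_joint_vel(): joint speeds.
- read_effort(): joint torques, N m.
- read_eef_pos(): TCP position.
- read_tcp_rot(): TCP orientation.
- read_ft_force(): force on the tool from outside, world axes, zero at the start.
- read_ft_torque(): the same for the moment, N m.
- read_finger_gap(): finger opening in m.
Only numpy, scipy, OpenCV 4.12 (cv2) and the standard library are available. Lean on these libraries where they do the work, as an engineer would, in place of code of your own. Each camera call takes 0.05 s, during which the arm holds its last target.

## Task

Scrape every loose plastic chip off the clamping plate into its blue catch tray with the scraper block, never with the fingers. Only then lay both circuit boards flat and side by side on the cleared plate, between the rail and the red jaw and wholly on the plate, each with its slots pointing across from jaw to rail, and push the jaw up gently until you feel it hold the boards snugly against the rail. In the end the scraper stands upright on its orange mat again, everything is let go, and the bottle, screwdriver and disk drive have been left alone.

Things in the scene. Friction and masses are not known exactly. Their poses are not given: they have to be found in the camera images.
- station: Board-clamping station fixed to the bench, long along its own y; origin on the bench under the middle of its plate. Aluminium plate 210 (x) by 240 (y, -120 to +120), top 65 above the bench. A low blue wall 18 high closes its +y end (inner face y = +112); the -y end has no lip and drops into a blue catch tray. Steel rail along the far (+x) side, sliding red jaw along the near side.
- plate_mid (a point): Point on the plate's top surface (65 above the bench), straight above the station's origin; axes as the station's. Rail and jaw stand 16 to 17 above the plate and run from y = -120 to +108; between them lies the channel, 117 to 140 wide at the start, in which the chips lie.
- tray (a point): Centre of the inner floor (6 above the bench) of the blue catch tray at the station's -y end; axes as the station's. Inside 194 (x) by 96 (y); its near, far and outer walls reach 75 above the bench (10 above the plate), the fourth side is the plate's end.
- fence_face (a point): Point on the clamping face (towards -x of the station) of the steel rail, at the height of the plate's top, station y = 0; axes as the station's. The rail does not yield; its setting differs from start to start (station x = +63 to +75).
- jaw (a joint): Sliding red jaw of the clamp, m: 0 = fully open (its clamping face at station x = -65); grows as the jaw moves towards +x of the station, to the rail; travel 0.060. Slides against about 2 N of friction (up to 8 N when it also shoves both boards along the plate) and stays where it is left. Starts at 0 to 0.006.
- jaw_face (a point): Point on the jaw's clamping face (its +x face), at the height of the plate's top, station y = 0; moves with the jaw; axes as the station's.
- jaw_handle (a point): Centre of the top of the jaw's black handle, an upright block 16 (x) by 24 (y) that rises 42 above the red jaw, its top 59 above the plate; 10 behind the jaw's clamping face. Axes as the station's.
- mat: Orange mat fixed to the bench, 170 (x) by 100 (y), 3 thick; origin at the centre of its underside.
- scraper: Scraper: white blade block 76 (x) by 56 (y) by 22 high with an upright wooden grip bar on it, 66 (x) by 22 (y), from 22 to 70 above its underside. Origin at the centre of its underside, z up; stands upright on the mat at the start; 0.25 kg. Pushes chips with its 76 wide side faces, along its y.
- board1: Green circuit board on a dark back-plate, together 100 (x) by 95 (y) by 8 thick. In its middle a square aluminium heat sink 40 x 40, from 8 to 38 above the underside, by which it can be picked up; slots (running along x) and other parts stand no higher than 14. Origin at the centre of its underside, z up; 0.2 kg. The clamp grips its 100 width (x); either way round will do.
- board2: Blue circuit board on a dark back-plate, together 100 (x) by 95 (y) by 8 thick. In its middle a square aluminium heat sink 40 x 40, from 8 to 38 above the underside, by which it can be picked up; slots (running along x) and other parts stand no higher than 14. Origin at the centre of its underside, z up; 0.2 kg. The clamp grips its 100 width (x); either way round will do.
- chip1: Chip of scrap plastic, a block 30 x 20 x 12, black (x by y by high); origin at the centre of its underside; 14 g; may be absent.
- chip2: Chip of scrap plastic, a block 26 x 22 x 14, yellow (x by y by high); origin at the centre of its underside; 14 g; may be absent.
- chip3: Chip of scrap plastic, a block 32 x 16 x 12, red (x by y by high); origin at the centre of its underside; 14 g; may be absent.
- chip4: Chip of scrap plastic, a block 24 x 20 x 12, green (x by y by high); origin at the centre of its underside; 14 g; may be absent.
- chip5: Chip of scrap plastic, a block 30 x 18 x 14, black (x by y by high); origin at the centre of its underside; 14 g; may be absent.
- chip6: Chip of scrap plastic, a block 28 x 22 x 12, yellow (x by y by high); origin at the centre of its underside; 14 g; may be absent.
- flux: Bystander: flux bottle, 52 across, 110 high, standing; origin at the centre of its underside.
- driver: Bystander: screwdriver lying on the bench along its own x, about 200 long.
- drive: Bystander: disk drive lying flat, 100 x 147 x 26; origin at the centre of its underside.
Mind the look-alikes: they are no part of the job. Leave any pink or yellow look-alike of the board2 alone.

How it is judged:
On the way, in this order (a step that is already met when the one before it is completed fails the run):
1. all chips lie in the catch tray (x of chip1 in the frame of tray between -0.1 and 0.1 m and y of chip1 in the frame of tray between -0.05 and 0.05 m and z of each of chip1, chip2, chip3, chip4, chip5, chip6 in the frame of tray below 0.052 m and x of chip2 in the frame of tray between -0.1 and 0.1 m and y of chip2 in the frame of tray between -0.05 and 0.05 m and x of chip3 in the frame of tray between -0.1 and 0.1 m and y of chip3 in the frame of tray between -0.05 and 0.05 m and x of chip4 in the frame of tray between -0.1 and 0.1 m and y of chip4 in the frame of tray between -0.05 and 0.05 m and x of chip5 in the frame of tray between -0.1 and 0.1 m and y of chip5 in the frame of tray between -0.05 and 0.05 m and x of chip6 in the frame of tray between -0.1 and 0.1 m and y of chip6 in the frame of tray between -0.05 and 0.05 m), for 0.2 s.
2. both boards lie flat side by side on the plate in the channel (z of board1 in the frame of plate_mid between -0.003 and 0.004 m and y of board1 in the frame of plate_mid between -0.074 and 0.066 m and x of board1 in the frame of fence_face between -0.1 and -0.045 m and angle between each of board1, board2's own z axis and vertical below 0.06 rad and angle between the y axis of each of board1, board2 and the y axis of station, either way round below 0.3 rad and z of board2 in the frame of plate_mid between -0.003 and 0.004 m and y of board2 in the frame of plate_mid between -0.074 and 0.066 m and x of board2 in the frame of fence_face between -0.1 and -0.045 m), for 0.2 s.
3. the jaw holds the boards snugly against the rail (all of step 2 and x of jaw_face in the frame of fence_face above -0.1018 m and angle between the y axis of each of board1, board2 and the y axis of station, either way round below 0.04 rad), for 0.2 s.
At the end, for the whole second after the job is handed in: Chips in the tray, below plate level; scraper upright (0.1 rad) on the mat, centre within 70 x 45 mm of the mat's; boards flat on the plate, station y -74 to +66 mm, square to the rail within 0.04 rad; jaw and rail at most 101.8 mm apart (boards: 100); all at rest (all of step 1 and all of step 3 and x of scraper in the frame of mat between -0.07 and 0.07 m and y of scraper in the frame of mat between -0.045 and 0.045 m and z of scraper in the frame of mat between 0 and 0.007 m and angle between scraper's own z axis and vertical below 0.1 rad and linear speed of each of board1, board2, scraper, chip1, chip2, chip3, chip4, chip5, chip6 below 0.02 m/s); the robot touches nothing.
It fails at once if the fingers touched a chip (contact force between the fingers and chip1 above 0.5 N or contact force between the fingers and chip2 above 0.5 N or contact force between the fingers and chip3 above 0.5 N or contact force between the fingers and chip4 above 0.5 N or contact force between the fingers and chip5 above 0.5 N or contact force between the fingers and chip6 above 0.5 N).
It fails at once if a bystander was disturbed (moved more than 30 mm) (distance of any of flux, driver, drive from where it was at the start of the episode above 0.03 m).
It fails at once if the jaw was forced against a board with more than 40 N (contact force between jaw and board1 above 40 N or contact force between jaw and board2 above 40 N).
Of chip1, chip2, chip3, chip4, chip5, chip6 only 4 to 6 are there at a start; the rules pass over those that are not, and their reading is None.
At some moment in a run one of board1, board2, scraper may be knocked a few centimetres aside while the robot is not near it.
Once in a run the grip may slacken for a moment while it holds something.
It also fails if it takes over 210 s, if anything falls off the work surface, if the arm or the gripper's body presses on something with over 40 N, if the wrist force passes 120 N, or if a joint passes its speed limit or range.

## Working session

There is one attempt and no reset: what is moved stays moved. The work goes in short steps, each a Python script; the robot and the scene stay as the last script left them, time stands still between calls to the robot, and variables do not carry over. Pictures are saved under pics/ and viewed, and the job is handed in when it is done.

```bash
ls; mkdir -p pics
python3 - <<'E'
from bench import *
import cv2,numpy as np
for n in ("scene","top"):
    im=read_camera(n); cv2.imwrite(f"pics/{n}0.png",im[:,:,::-1]); p=camera_params(n)
    print(n,np.round(p["K"],1).tolist(),np.round(p["dist_coeffs"],4),np.round(p["camera_from_world"],3).tolist())
print(read_time_s(),read_tcp_rot())
E
```

```text
pics
scene [[437.2, 0.0, 269.9], [0.0, 437.2, 215.6], [0.0, 0.0, 1.0]] [-0.0151  0.      0.      0.      0.    ] [[-0.287, 0.958, 0.002, 0.085], [0.657, 0.198, -0.728, -0.28], [-0.698, -0.208, -0.686, 1.565], [0.0, 0.0, 0.0, 1.0]]
top [[468.4, 0.0, 275.0], [0.0, 468.4, 213.4], [0.0, 0.0, 1.0]] [-0.0082  0.      0.      0.      0.    ] [[0.02, -1.0, 0.001, 0.065], [-0.986, -0.02, -0.167, 0.534], [0.167, 0.002, -0.986, 1.402], [0.0, 0.0, 0.0, 1.0]]
0.1 [ 9.86015440e-01  1.66649409e-01 -2.63719605e-04 -1.20710953e-03]
```

View pics/scene0.png

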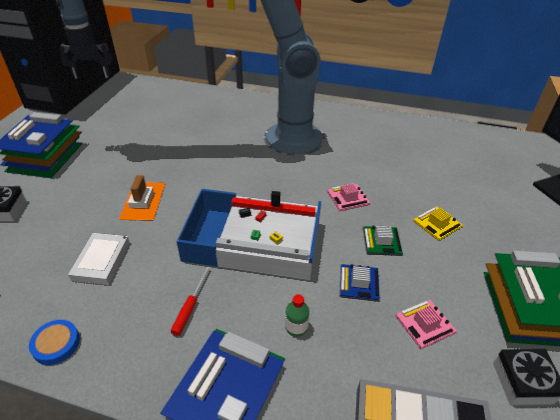

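View pics/top0.png

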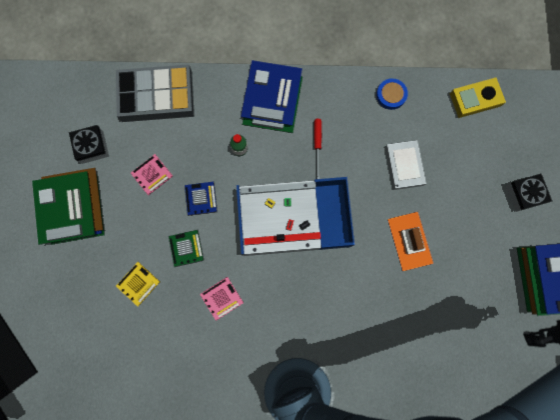

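```bash
cat > h.py <<'E'
from bench import *
import cv2,numpy as np
from scipy.spatial.transform import Rotation as R
P={n:camera_params(n) for n in ("scene","top")}
def pw(n,px,z):
    p=P[n];K=np.array(p["K"]);T=np.array(p["camera_from_world"])
    u=cv2.undistortPoints(np.array([[px]],float),K,np.array(p["dist_coeffs"]))[0,0]
    d=T[:3,:3].T@np.array([u[0],u[1],1]);c=-T[:3,:3].T@T[:3,3]
    return (c+d*(z-c[2])/d[2])
def proj(n,X):
    p=P[n];T=np.array(p["camera_from_world"])
    return cv2.projectPoints(np.array(X,float).reshape(-1,3),cv2.Rodrigues(T[:3,:3])[0],T[:3,3],np.array(p["K"]),np.array(p["dist_coeffs"]))[0][:,0]
def crop(n,name,c,w,h,s,im=None,draw=None):
    im=read_camera(n) if im is None else im
    x0,y0=int(c[0]-w//2),int(c[1]-h//2)
    x0=max(0,x0);y0=max(0,y0)
    o=cv2.resize(im[y0:y0+h,x0:x0+w],None,fx=s,fy=s,interpolation=cv2.INTER_CUBIC)[:,:,::-1].copy()
    if draw is not None:
        for pts in draw:
            q=((np.array(pts)-[x0,y0]+.5)*s).astype(int)
            cv2.polylines(o,[q.reshape(-1,1,2)],len(q)>2,(255,0,255),1)
    cv2.imwrite(f"pics/{name}.png",o);return x0,y0
def down(yaw):  # tool pointing down; tool y axis (opening) along world angle yaw
    # tool z=-Z, y=(cos,sin), x = y x z
    y=np.array([np.cos(yaw),np.sin(yaw),0]);z=np.array([0,0,-1.]);x=np.cross(y,z)
    return R.from_matrix(np.stack([x,y,z],1)).as_quat().tolist()
E
python3 - <<'E'
from h import *
im={n:read_camera(n) for n in ("scene","top")}
crop("top","st_top",(295,215),130,90,6,im["top"])
crop("top","bd_top",(195,225),120,90,6,im["top"])
crop("top","sc_top",(410,235),60,70,8,im["top"])
crop("scene","st_sc",(250,230),150,100,5,im["scene"])
for nm in ["plate_mid","tray","fence_face","jaw_face","jaw_handle","mat","scraper","board1","board2","chip1","chip2","chip3","chip4","chip5","chip6"]:
    for n in ("top","scene"):
        r=tip_of(n,nm); print(nm,n,[(np.round(d["at"],1).tolist(),round(d["confidence"],2)) for d in r[:5]])
print(read_time_s())
E
```

```text
plate_mid top [([275.1, 215.6], 0.65)]
plate_mid scene [([273.0, 232.9], 0.98)]
tray top [([327.6, 217.5], 0.78), ([404.6, 168.0], 0.37)]
tray scene [([212.5, 233.8], 0.67)]
fence_face top [([275.8, 189.3], 0.67), ([279.6, 234.6], 0.25)]
fence_face scene [([262.8, 248.2], 0.61)]
jaw_face top [([279.5, 234.8], 0.55)]
jaw_face scene [([276.0, 210.4], 0.8), ([298.0, 326.0], 0.49)]
jaw_handle top [([278.2, 236.2], 0.65)]
jaw_handle scene [([276.3, 191.9], 0.95)]
mat top [([407.9, 242.6], 0.85)]
mat scene [([141.3, 199.0], 0.85), ([356.8, 285.6], 0.32), ([278.1, 243.2], 0.18), ([254.7, 234.4], 0.17)]
scraper top [([408.9, 239.5], 0.67)]
scraper scene [([142.5, 198.9], 0.82)]
board1 top [([199.6, 199.8], 0.96), ([151.5, 172.9], 0.85), ([189.3, 251.0], 0.75), ([220.0, 295.9], 0.61), ([138.8, 284.9], 0.56)]
board1 scene [([437.9, 223.6], 0.87), ([348.1, 199.7], 0.85), ([358.6, 284.7], 0.82), ([382.9, 240.8], 0.77), ([429.2, 326.2], 0.72)]
board2 top [([199.6, 199.8], 0.96), ([151.5, 172.9], 0.85), ([189.3, 251.0], 0.75), ([220.0, 295.9], 0.61), ([138.8, 284.9], 0.56)]
board2 scene [([437.9, 
[... 848 characters left out ...]
204.4], 0.62), ([302.0, 221.0], 0.62), ([292.2, 224.8], 0.6), ([267.3, 204.3], 0.56)]
chip4 scene [([278.5, 242.3], 0.53), ([256.0, 235.3], 0.53), ([245.6, 213.0], 0.53), ([257.9, 216.7], 0.52), ([209.2, 233.4], 0.31)]
chip5 top [([287.9, 204.4], 0.62), ([302.0, 221.0], 0.62), ([292.2, 224.8], 0.6), ([267.3, 204.3], 0.56)]
chip5 scene [([278.5, 242.3], 0.53), ([256.0, 235.3], 0.53), ([245.6, 213.0], 0.53), ([257.9, 216.7], 0.52), ([209.2, 233.4], 0.31)]
chip6 top [([287.9, 204.4], 0.62), ([302.0, 221.0], 0.62), ([292.2, 224.8], 0.6), ([267.3, 204.3], 0.56)]
chip6 scene [([278.5, 242.3], 0.53), ([256.0, 235.3], 0.53), ([245.6, 213.0], 0.53), ([257.9, 216.7], 0.52), ([209.2, 233.4], 0.31)]
1.7
```

View pics/st_top.png

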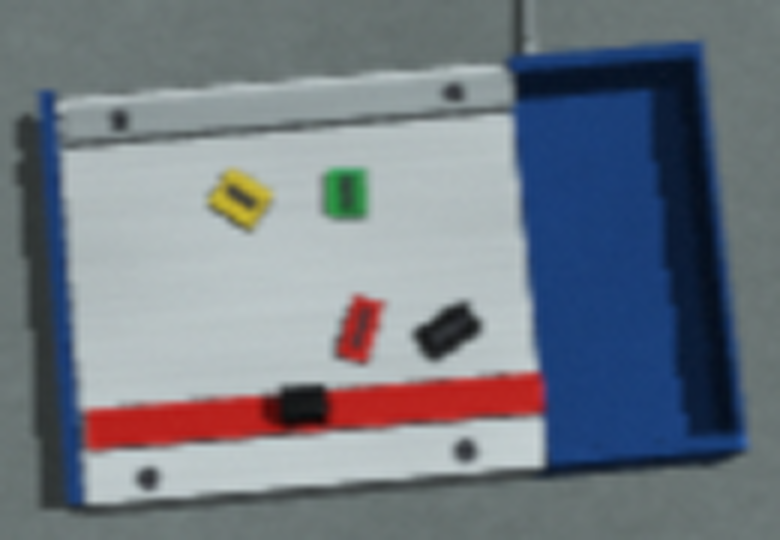

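View pics/st_sc.png

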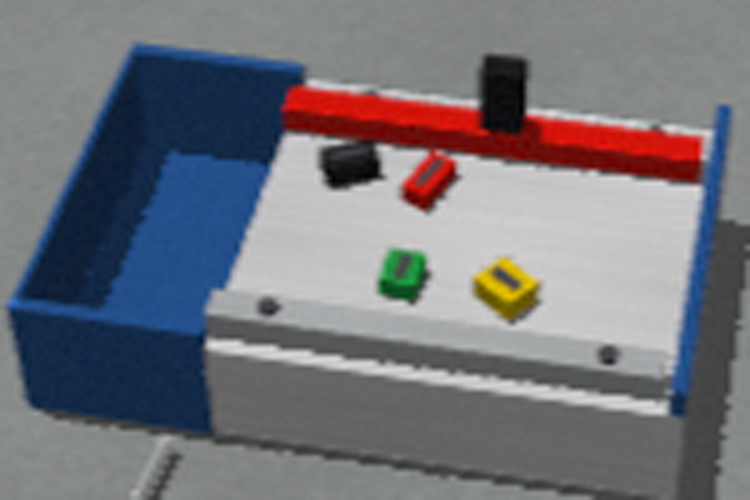

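View pics/bd_top.png

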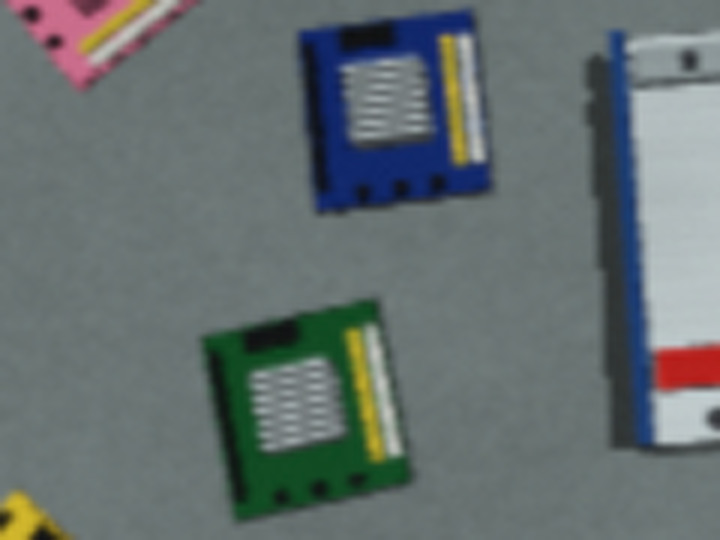

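View pics/sc_top.png

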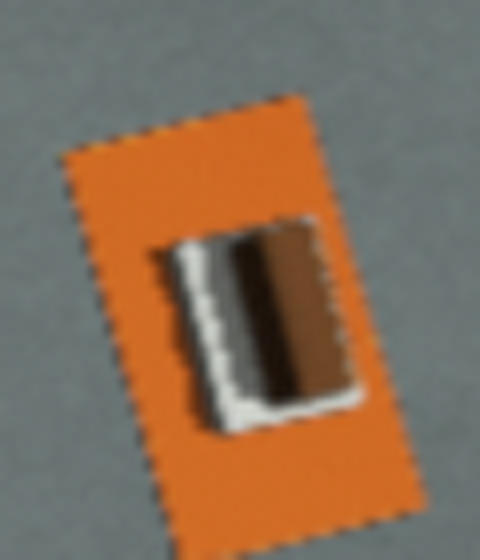

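```bash
cat > st.py <<'E'
from h import *
from scipy.optimize import least_squares
def wf(p,pts):
    c,s=np.cos(p[2]),np.sin(p[2]); pts=np.array(pts,float).reshape(-1,3)
    return np.stack([p[0]+c*pts[:,0]-s*pts[:,1],p[1]+s*pts[:,0]+c*pts[:,1],pts[:,2]],1)
T=lambda a,b:(230+a/6-.5+.08,170+b/6-.5+.08)
S=lambda a,b:(175+a/5-.4,180+b/5-.4)
if __name__=="__main__":
    H=.0815
    obs=lambda j,r:[("top",T(545,467),(-.105,-.12,.065)),("top",T(60,100),(.105,.112,.083)),("top",T(84,503),(-.105,.112,.083)),
     ("top",T(541,374),(j,-.12,H)),("top",T(86,411),(j,.108,H)),("top",T(515,108),(r,-.12,H)),("top",T(64,146),(r,.108,H)),
     ("scene",S(207,348),(.105,-.12,.065)),("scene",S(285,128),(j,-.12,.065)),("scene",S(702,180),(j,.108,.065)),
     ("scene",S(503,60),(j-.01,0,.124)),("top",T(304,392),(j-.01,0,.124))]
    def f(p):
        return np.concatenate([proj(n,wf(p,X))[0]-u for n,u,X in obs(p[3],p[4])])
    r=least_squares(f,[.55,.0,.1,-.065,.069],loss="soft_l1")
    print(np.round(r.x,4));print(np.round(r.fun.reshape(-1,2),1).tolist())
    np.save("st.npy",r.x)
    p=r.x;j,ra=p[3:]
    L=[[(-.105,-.12,.065),(.105,-.12,.065)],[(-.105,.112,.083),(.105,.112,.083)],[(-.105,-.12,.065),(-.105,.112,.065)],[(j,-.12,H),(j,.108,H)],[(ra,-.12,H),(ra,.108,H)],[(.105,-.12,.065),(.105,.12,.065)],[(j,-.12,.065),(j,.108,.065)],
      [(j-.002,-.012,.124),(j-.018,-.012,.124),(j-.018,.012,.124),(j-.002,.012,.124)],
      [(-.097,-.12,.006),(.097,-.12,.006),(.097,-.216,.006),(-.097,-.216,.006)],[(-.097,-.12,.075),(.097,-.12,.075),(.097,-.216,.075),(-.097,-.216,.075)]]
    for n,c,w,h,s in(("top",(295,215),130,90,6),("scene",(250,230),150,100,5)):
        crop(n,"ov_"+n,c,w,h,s,None,[proj(n,wf(p,l)) for l in L])
E
python3 st.py
```

```text
[ 0.5195  0.0671  0.1073 -0.0585  0.077 ]
[[0.2, 0.3], [-1.5, -1.3], [-0.3, 0.5], [-0.2, -0.2], [-0.4, 0.2], [-0.5, 0.0], [-0.2, 0.0], [-1.1, -0.5], [-0.5, 0.2], [-1.2, 0.3], [-0.2, 0.3], [-0.2, 1.9]]
```

View pics/ov_top.png

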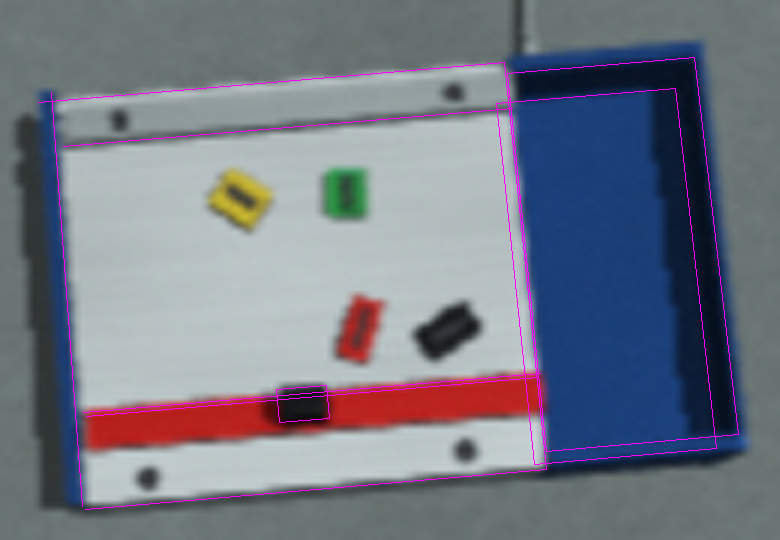

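View pics/ov_scene.png

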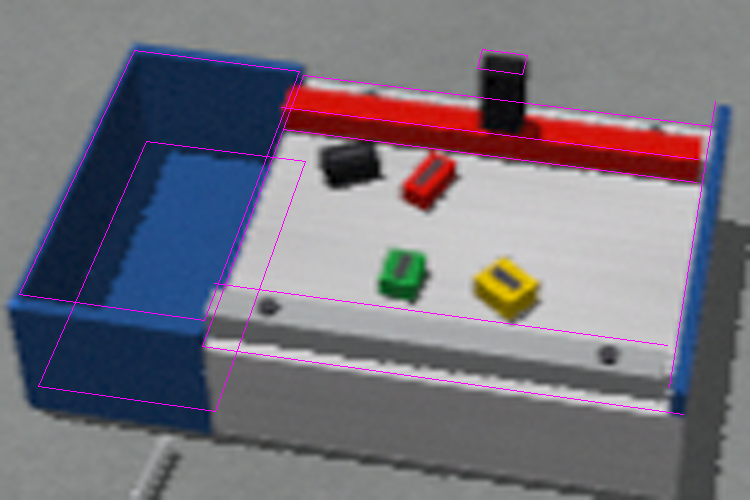

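```bash
cat > fit.py <<'E'
from st import *
def box(p,x,y,z0,z1):
    b=[(x,y),(x,-y),(-x,-y),(-x,y)]
    return [wf(p,[(u,v,z) for u,v in b]) for z in (z0,z1)]
def objs(kind,z):
    if kind=="scraper": return [(.038,.028,z,z+.022),(.033,.011,z+.022,z+.07)]
    if kind=="board": return [(.05,.0475,z,z+.008),(.02,.02,z+.008,z+.038)]
    if kind=="mat": return [(.085,.05,z,z+.003)]
def draw(n,p,kind,z):
    return [proj(n,q) for b in objs(kind,z) for q in box(p,*b)]
E
python3 - <<'E'
from fit import *
C=lambda a,b:(380+a/8-.44,200+b/8-.44)
for k,z,pts in (("mat",.003,[(62,158),(305,95),(428,505),(175,560)]),("bar",.073,[(262,232),(318,217),(357,388),(300,402)])):
    w=np.array([pw("top",C(*q),z) for q in pts]);print(k,np.round(w[:,:2],3).tolist(),"mid",w.mean(0)[:2],
      "yaw",[np.arctan2(*(w[i]-w[j])[1::-1]) for i,j in((0,3),(1,2))])
B=lambda a,b:(135+a/6-.42,180+b/6-.42)
for k,pts in (("blue",[(300,30),(472,10),(492,190),(318,212)]),("green",[(203,337),(378,300),(412,485),(238,520)])):
    w=np.array([pw("top",B(*q),.008) for q in pts]);print(k,np.round(w[:,:2],3).tolist(),"mid",w.mean(0)[:2],
      "yaw",[np.arctan2(*(w[i]-w[j])[1::-1]) for i,j in((0,3),(1,2))])
for n in("top","scene"):
  for k,zz in(("scraper",.003),("board1",0),("mat",.0)):
    for d in look_for(n,k)[:5]:
        print(n,k,d["at"],pw(n,d["at"],zz+.015)[:2],d["confidence"])
E
```

```text
mat [[0.528, -0.281], [0.556, -0.378], [0.394, -0.421], [0.371, -0.322]] mid [ 0.46219261 -0.35061634] yaw [np.float64(0.2541031346897816), np.float64(0.2609192828117165)]
bar [[0.49, -0.339], [0.497, -0.36], [0.432, -0.373], [0.427, -0.351]] mid [ 0.46143579 -0.35580837] yaw [np.float64(0.19171890154557664), np.float64(0.19355174943315454)]
blue [[0.627, 0.367], [0.64, 0.276], [0.542, 0.261], [0.529, 0.353]] mid [0.58453003 0.31427108] yaw [np.float64(0.14830774507129887), np.float64(0.1498072400553899)]
green [[0.461, 0.409], [0.483, 0.319], [0.386, 0.296], [0.366, 0.386]] mid [0.42414073 0.35259523] yaw [np.float64(0.2442334331025982), np.float64(0.22688776859263485)]
top scraper [412.3, 242.4] [ 0.45469875 -0.35382245] 0.89
top board1 [137.7, 285.0] [0.30629669 0.49351513] 0.9
top board1 [223.1, 299.2] [0.26879499 0.22928122] 0.83
top board1 [189.3, 246.7] [0.42750122 0.3407623 ] 0.76
top board1 [151.7, 171.9] [0.66483976 0.47334949] 0.73
top board1 [201.8, 197.3] [0.58519147 0.30907162] 0.62
top mat [400.3, 244.2] [ 0.44864082 -0.31703148] 0.98
top mat [295.4, 218.0] [0.52477504 0.0114367 ] 0.69
top mat [284.3, 239.3] [0.45669978 0.04523626] 0.41
scene scraper [139.0, 191.7] [ 0.44800168 -0.36703922] 0.79
scene board1 [346.5, 197.9] [0.2921564  0.23650463] 0.91
scene board1 [438.4, 222.0] [0.31997917 0.50150436] 0.89
scene board1 [427.1, 322.9] [0.66847024 0.48301259] 0.74
scene board1 [360.6, 285.1] [0.60465554 0.32302848] 0.67
scene board1 [383.1, 240.0] [0.43544974 0.3595106 ] 0.66
scene mat [147.9, 208.1] [ 0.50348763 -0.30803105] 0.79
```

Run:
```python
from fit import *
ps=[.4615,-.356,.193];pm=[.462,-.3506,.257];b2=[.5845,.3143,.149];b1=[.424,.3526,.236]
for n,c,c2 in(("top",(410,237),(195,225)),("scene",(142,197),(370,262))):
    im=read_camera(n)
    crop(n,"ovs_"+n,c,70,60,7,im,draw(n,ps,"scraper",.003)+draw(n,pm,"mat",0))
    crop(n,"ovb_"+n,c2,110,90,6,im,draw(n,b1,"board",0)+draw(n,b2,"board",0))
a=[cv2.imread(f"pics/ov{k}_{n}.png") for k in "sb" for n in("top","scene")]
cv2.imwrite("pics/m1.png",cv2.resize(np.hstack(a[:2]),(784,336)));cv2.imwrite("pics/m2.png",cv2.resize(np.hstack(a[2:]),(800,327)))
```

```text
(no output)
```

View pics/m1.png

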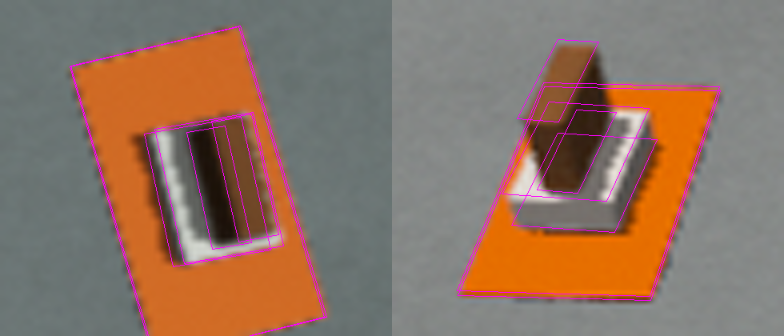

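View pics/m2.png

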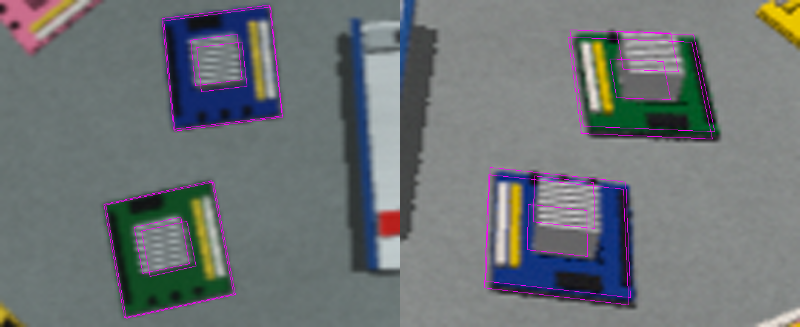

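Run:
```python
from fit import *
ps=[.4615,-.356,.193]
r=R.from_quat(read_tcp_rot()).as_matrix();print("cur yaw",np.arctan2(r[1,1],r[0,1]))
for y in (np.pi/2+.193,-np.pi/2+.193):
    q=down(y);print(y,inverse_kinematics([ps[0],ps[1],.053],q))
    print(inverse_kinematics(wf(np.load("st.npy"),[(0,.08,.12)])[0].tolist(),q))
y=-np.pi/2+.193
move_ptp([ps[0],ps[1],.15],down(y))
crop("top","pre",(410,237),90,80,6);crop("scene","pre2",(142,197),90,80,6)
print(read_eef_pos(),read_ft_force(),read_time_s())
```

```text
cur yaw -1.2359492211923178
1.7637963267948966 [ 1.02718033  0.57330653 -0.5405347   1.8689156   0.39662483  0.80746995
  2.04214019]
[ 0.51001333  0.56043947 -1.05117339  1.94990665  0.58994303  0.97799948
  0.93910987]
-1.3777963267948965 [ 0.65612085  0.50837579 -0.08451026  1.88758091  0.06043938  0.7480659
 -0.83986726]
[ 0.32890007  0.44834791 -0.80662359  1.95655457  0.40896342  0.90590649
 -2.06479461]
[ 0.46053983 -0.35832291  0.15051004] [0.65957085 0.05273531 0.26228194] 3.6917
```

Run:
```python
from fit import *
ps=[.4615,-.356,.193]
y=-np.pi/2+.193
print(read_eef_pos(),read_joint_vel().round(3))
movel([ps[0],ps[1],.053],down(y),speed=.1)
print(read_eef_pos(),read_ft_force())
crop("top","pre",(410,237),90,80,6);crop("scene","pre2",(142,197),90,80,6)
a=[cv2.imread(f"pics/{k}.png") for k in("pre","pre2")];cv2.imwrite("pics/m3.png",cv2.resize(np.hstack(a),(800,355)))
```

```text
[ 0.46053983 -0.35832291  0.15051004] [ 0.    -0.001 -0.006 -0.001 -0.003 -0.002 -0.001]
[ 0.46220513 -0.3564229   0.05377699] [-0.07860294  0.15746369 -0.64959393]
```

View pics/m3.png

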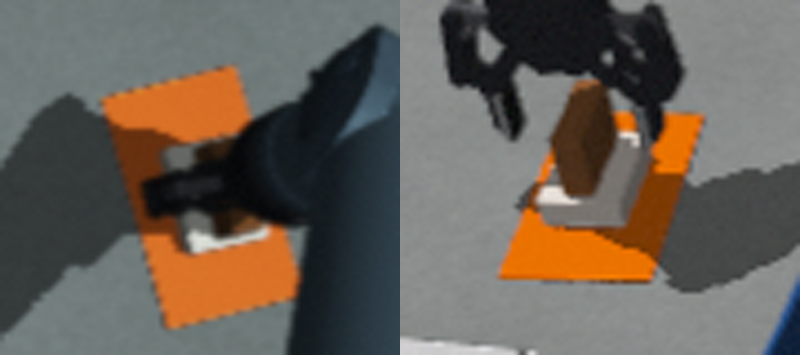

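Run:
```python
from fit import *
move_gripper(0.015,70)
print(read_finger_gap(),read_eef_pos(),read_ft_force())
p=read_eef_pos().tolist();p[2]=.06
movel(p,speed=.05);print(read_finger_gap(),read_ft_force())
p[2]=.19
movel(p,speed=.15);print(read_finger_gap(),read_ft_force(),read_eef_pos(),read_time_s())
crop("scene","lift",(160,180),130,100,6)
```

```text
0.02150609515944569 [ 0.46161423 -0.3561284   0.05315982] [-0.23028773  0.55246702  0.48282048]
0.021117781252336574 [-0.04774909 -0.07115372 -2.1722345 ]
0.021357256947756118 [-0.05929339  1.1413029  -2.19712029] [ 0.46070963 -0.35552715  0.18874073] 6.8167
```

View pics/lift.png

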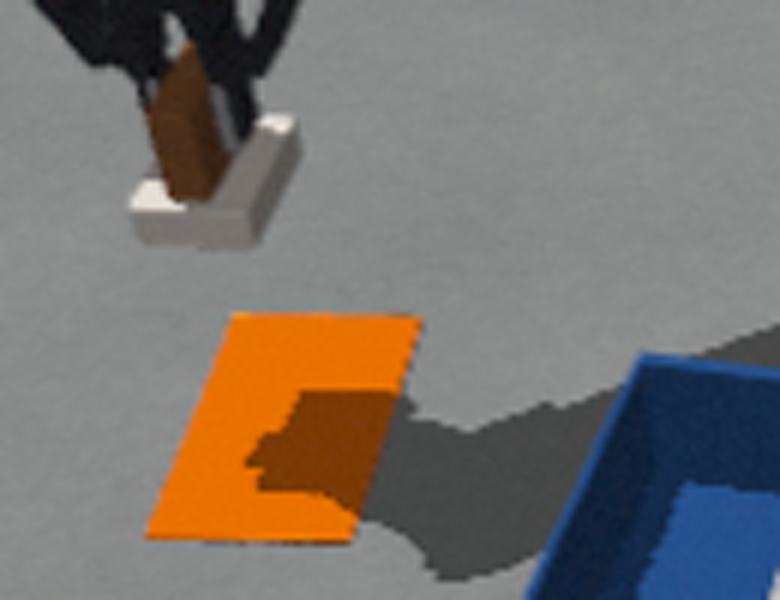

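```bash
cat > scr.py <<'E'
from fit import *
st=np.load("st.npy");Q=down(-np.pi/2+st[2]);ZT=.1152
def W(x,y,z): return wf(st,[(x,y,z)])[0].tolist()
def chk(s=""): print(s,"gap",round(float(read_finger_gap()),4),"F",np.round(read_ft_force(),1),"p",np.round(read_eef_pos(),4),"t",round(read_time_s(),1),flush=True)
def lower(x,y,z0,fz=3.,maxd=.008):
    """step down until the outside force grows by fz"""
    movel(W(x,y,z0),Q,speed=.08);f0=read_ft_force()[2];z=z0
    while z>z0-maxd:
        z-=.0007;movel(W(x,y,z),Q,speed=.02)
        if read_ft_force()[2]-f0>fz: break
    chk(f"landed z_cmd {z:.4f}");return z
def sweep(x,y0=.081,y1=-.102):
    movel(W(x,y0,.165),Q,speed=.2)
    z=lower(x,y0,ZT+.003)+.0007
    movel(W(x,y0,z),Q,speed=.03)
    movel(W(x,y1,z),Q,speed=.09);chk("end")
    movel(W(x,y1,.165),Q,speed=.15)
E
python3 - <<'E'
from scr import *
for nm,c in dict(yellow=(240,200),green=(346,194),red=(360,330),black=(447,332)).items():
    w=pw("top",T(*c),.077);d=w[:2]-st[:2];c_,s_=np.cos(st[2]),np.sin(st[2]);print(nm,np.round([c_*d[0]+s_*d[1],-s_*d[0]+c_*d[1]],3))
movel(W(-.0175,.081,.2),Q,speed=.2);chk()
sweep(-.0175)
im=read_camera("top");crop("top","s1",(295,215),130,90,6,im);crop("scene","s1s",(250,230),150,100,5)
E
```

```text
yellow [0.043 0.021]
green [ 0.041 -0.032]
red [-0.029 -0.033]
black [-0.034 -0.076]
 gap 0.0212 F [-0.8  0.2 -2. ] p [0.4935 0.1448 0.1999] t 9.5
landed z_cmd 0.1147 gap 0.0211 F [-1.1 -1.1  1.9] p [0.4935 0.1458 0.1151] t 11.8
end gap 0.0218 F [-1.  -0.3 -1.9] p [ 0.513  -0.0355  0.1154] t 14.3
```

View pics/s1s.png

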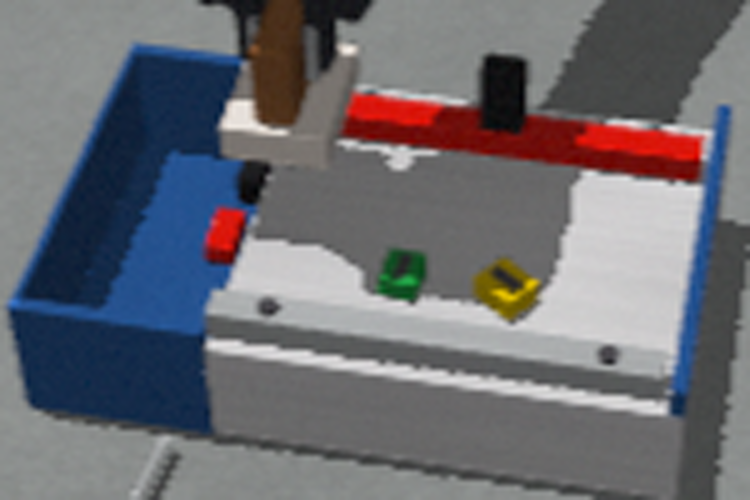

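View pics/s1.png

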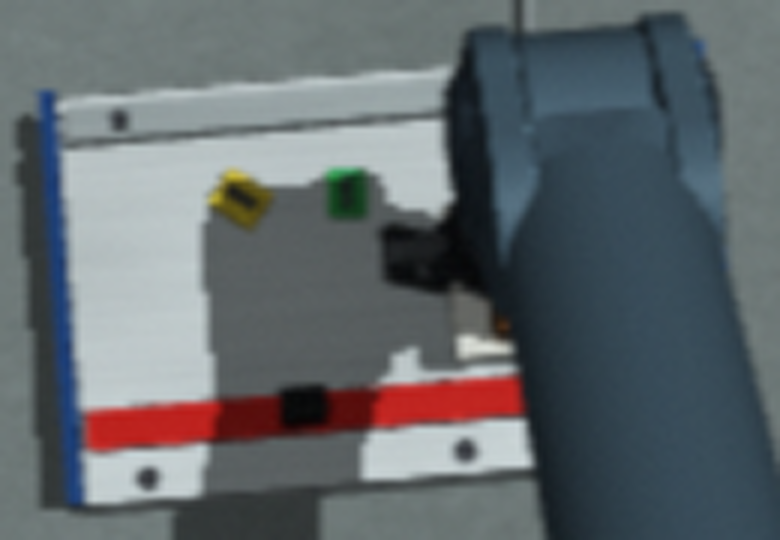

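Run:
```python
from scr import *
sweep(.036)
movel(W(.036,-.05,.2),Q,speed=.2)
im=read_camera("top");crop("top","s2",(295,215),130,90,6,im);crop("scene","s2s",(250,230),150,100,5)
```

```text
landed z_cmd 0.1147 gap 0.0209 F [-1.3  0.2  1.4] p [0.5467 0.1516 0.1152] t 17.9
end gap 0.0214 F [-0.2 -0.1 -2. ] p [ 0.5662 -0.0297  0.1154] t 20.4
```

View pics/s2s.png

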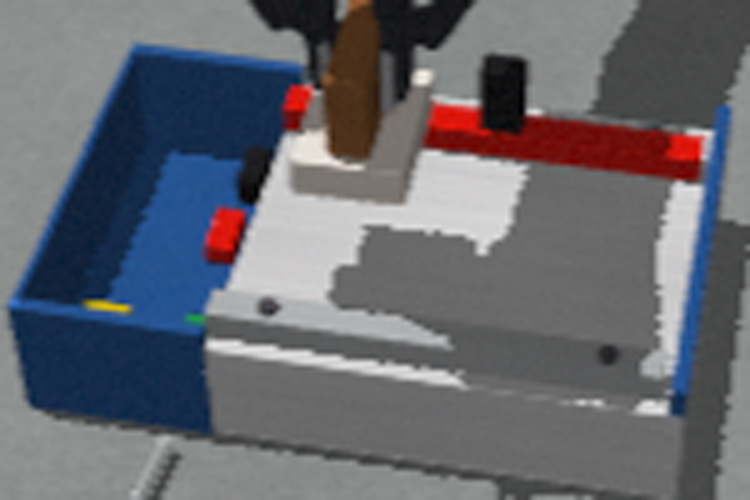

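Run:
```python
from scr import *
q=down(-np.pi/2+.257);m=[.462,-.3506]
movel(m+[.16],q,speed=.22)
movel(m+[.057],q,speed=.12);chk()
f0=read_ft_force()[2];z=.057
while z>.049:
    z-=.0007;movel(m+[z],q,speed=.02)
    if read_ft_force()[2]-f0>2.5:break
chk("mat");move_gripper(.045);pause(.1);move_gripper(.085);chk("open")
movel(m+[.16],q,speed=.2)
chk()
a=(.40,-.15,.3)
move_ptp([.42,.05,.25],down(-np.pi/2+.2))
crop("top","s3",(330,220),180,120,4.4);crop("scene","s3s",(190,215),150,100,5)
```

```text
gap 0.0212 F [ 0.2 -0.5 -1. ] p [ 0.4628 -0.3511  0.0578] t 24.3
mat gap 0.0212 F [-2.2  1.5  5.4] p [ 0.4621 -0.3507  0.0531] t 26.1
open gap 0.085 F [-0.3 -0.4 -0.3] p [ 0.462  -0.3506  0.0521] t 27.0
 gap 0.0852 F [ 0.4 -0.3  0.2] p [ 0.4613 -0.3502  0.1592] t 27.7
```

View pics/s3.png

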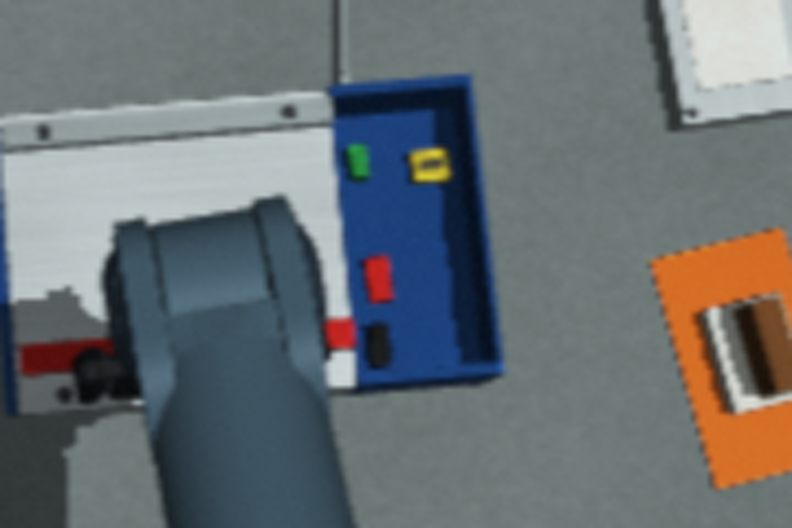

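View pics/s3s.png

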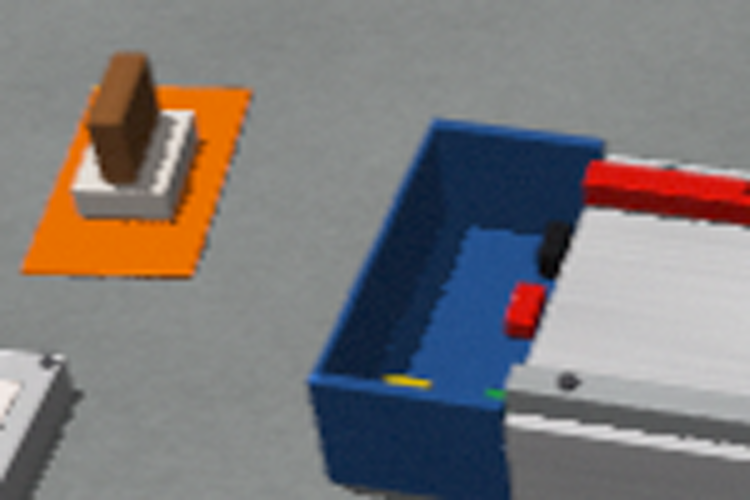

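Run:
```python
from fit import *
b2=[.5845,.3143,.149];b1=[.424,.3526,.236]
for n,c in(("top",(195,225)),("scene",(370,262))):
    crop(n,"c_"+n,c,110,90,6,None,draw(n,b1,"board",0)+draw(n,b2,"board",0))
a=[cv2.imread(f"pics/c_{n}.png") for n in("top","scene")]
cv2.imwrite("pics/m4.png",cv2.resize(np.hstack(a),(800,327)))
for y in (-np.pi/2,np.pi/2,0,np.pi):
    print(y,[None if (k:=inverse_kinematics(p,down(y+.149))) is None else np.round(k[[0,2,4,6]],2).tolist() for p in ([.5845,.3143,.036],[.424,.3526,.036],[.52,.11,.101],[.54,.01,.101])])
```

```text
-1.5707963267948966 [[-0.11, -0.6, 0.51, -2.34], [-0.22, -0.65, 0.5, -2.59], [0.21, -0.57, 0.3, -1.95], [0.32, -0.49, 0.26, -1.73]]
1.5707963267948966 [[0.04, -0.83, 0.72, 0.68], [-0.09, -0.82, 0.65, 0.45], [0.34, -0.74, 0.4, 1.11], [0.48, -0.67, 0.37, 1.33]]
0 [[-0.06, -0.68, 0.58, -0.81], [-0.25, -0.62, 0.47, -0.99], [0.23, -0.6, 0.32, -0.39], [0.36, -0.53, 0.28, -0.17]]
3.141592653589793 [[-1.31, 1.14, -1.07, -2.81], [-1.73, 1.36, -1.27, -2.81], [-1.05, 0.93, -0.55, -2.8], [-0.69, 0.71, -0.39, -2.75]]
```

View pics/m4.png

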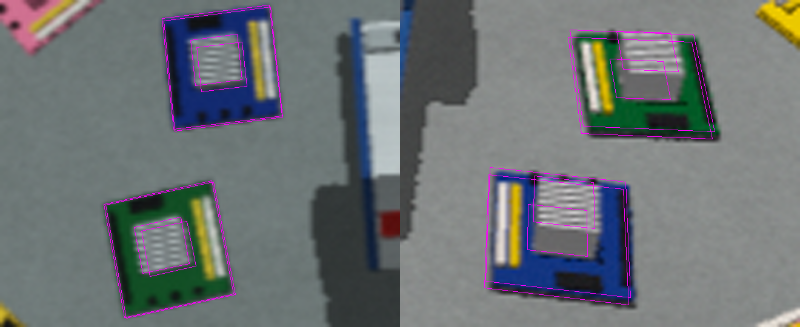

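```bash
cat > bd.py <<'E'
from scr import *
XB=.018
def grab(b):
    q=down(b[2])
    move_gripper(.075)
    move_ptp([b[0],b[1],.13],q)
    movel([b[0],b[1],.037],q,speed=.1);chk("at")
    move_gripper(.03,60);chk("closed")
    p=[b[0],b[1],.05];movel(p,q,speed=.05);pause(.1);chk("lift")
    p[2]=.14;movel(p,q,speed=.15);chk("up")
def place(y):
    q=down(st[2])
    movel(W(XB,.21,.145),q,speed=.2);chk("over")
    movel(W(XB,y,.145),q,speed=.15);chk("over")
    movel(W(XB,y,.106),q,speed=.1);f0=read_ft_force()[2];z=.106;chk("near")
    while z>.096:
        z-=.0007;movel(W(XB,y,z),q,speed=.02)
        if read_ft_force()[2]-f0>2:break
    chk("land %.4f"%z)
def release(y):
    q=down(st[2])
    move_gripper(.05);pause(.1);move_gripper(.06);chk("rel")
    p=read_eef_pos().tolist();p[2]=.16;movel(p,q,speed=.12);chk()
E
python3 - <<'E'
from bd import *
grab([.5845,.3143,.149])
crop("scene","g1",(350,250),130,100,6)
E
```

```text
at gap 0.0749 F [-0.4  0.3 -0. ] p [0.5851 0.3149 0.0378] t 32.0
closed gap 0.0386 F [0.6 0.1 3.6] p [0.5854 0.3148 0.0382] t 32.5
lift gap 0.0386 F [-0.1  0.1 -2. ] p [0.5841 0.314  0.0496] t 33.0
up gap 0.0392 F [-0.3 -1.2 -2.7] p [0.5839 0.3136 0.1392] t 33.7
```

View pics/g1.png

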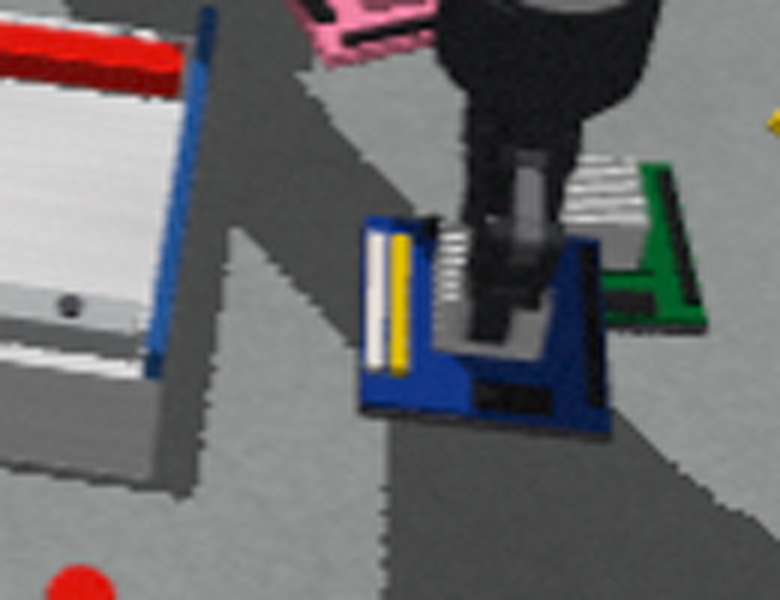

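Run:
```python
from bd import *
place(-.057)
crop("scene","p1",(250,230),150,100,5)
```

```text
over gap 0.0389 F [ 0.5 -0.1 -1.4] p [0.5146 0.2774 0.1443] t 34.3
over gap 0.0393 F [-0.2  0.3 -1.5] p [0.5434 0.0137 0.1451] t 36.2
near gap 0.0388 F [ 0.1 -0.  -1.7] p [0.5432 0.0127 0.1055] t 36.8
land 0.1025 gap 0.0388 F [-2.2  0.2  5.1] p [0.5436 0.0124 0.1031] t 38.0
```

View pics/p1.png

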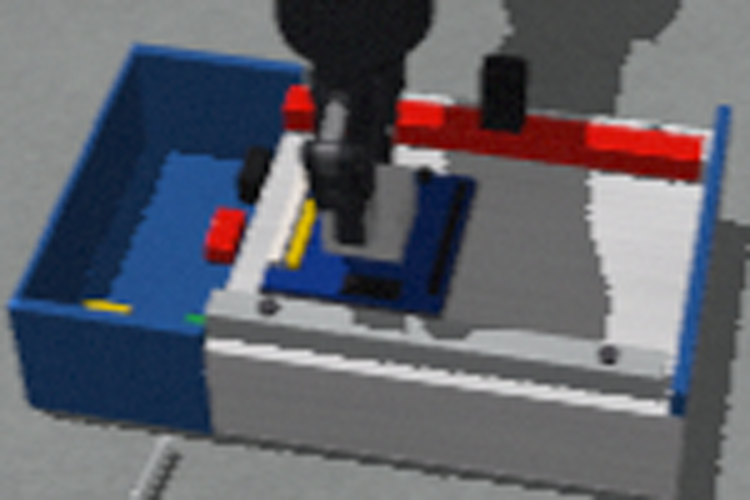

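Run:
```python
from bd import *
release(-.057)
move_ptp([.42,.2,.25],down(.1))
im={n:read_camera(n) for n in("top","scene")}
b=W(XB,-.057,0)[:2]+[st[2]]
b1=[.424,.3526,.236]
for n,c in(("top",(250,225)),("scene",(320,240))):
    crop(n,"c_"+n,c,220,100,3.6,im[n],draw(n,b1,"board",0)+draw(n,b,"board",.065))
cv2.imwrite("pics/m5.png",np.vstack([cv2.imread(f"pics/c_{n}.png")[:300] for n in("top","scene")]))
```

```text
rel gap 0.06 F [ 0.3  0.3 -0.3] p [0.5435 0.0124 0.1025] t 38.7
 gap 0.06 F [-0.5  0.6 -0.6] p [0.5432 0.0122 0.1599] t 39.4
```

View pics/m5.png

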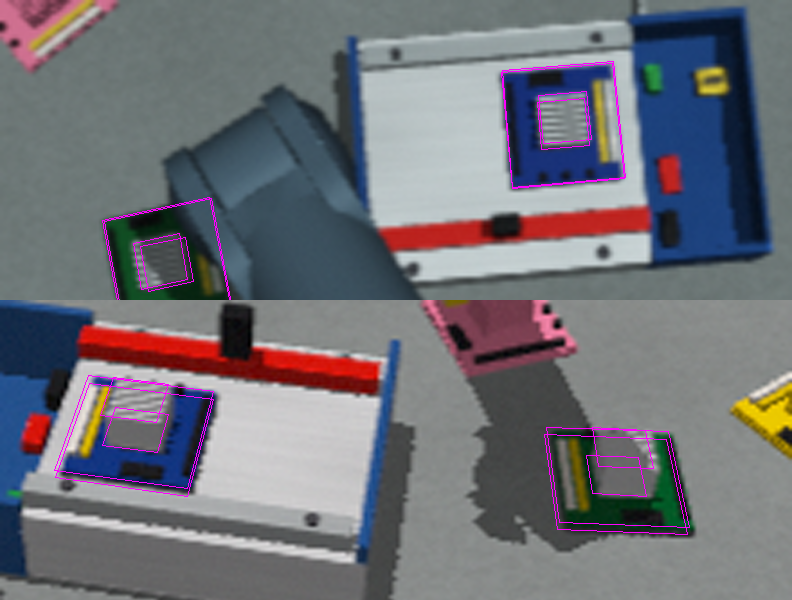

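Run:
```python
from bd import *
grab([.424,.3526,.236])
crop("scene","g2",(350,230),130,100,5)
place(.048)
crop("scene","p2",(250,230),150,100,5)
```

```text
at gap 0.0752 F [ 0.2 -0.7  0.2] p [0.4244 0.3532 0.0376] t 42.6
closed gap 0.039 F [ 0.7 -0.3  4.8] p [0.4248 0.3533 0.038 ] t 43.0
lift gap 0.0382 F [ 0.6  0.6 -1.6] p [0.4237 0.3522 0.0496] t 43.5
up gap 0.0386 F [ 0. -1. -3.] p [0.4236 0.3518 0.1393] t 44.3
over gap 0.0386 F [-0.5  0.6 -2.4] p [0.5133 0.2791 0.1448] t 45.1
over gap 0.0387 F [-0.1  1.4 -2.4] p [0.5319 0.1185 0.1453] t 46.3
near gap 0.0388 F [ 0.1 -0.2 -2.6] p [0.5316 0.1169 0.1049] t 46.9
land 0.1025 gap 0.0389 F [-0.8 -0.7  3.3] p [0.5323 0.1168 0.103 ] t 48.1
```

View pics/p2.png

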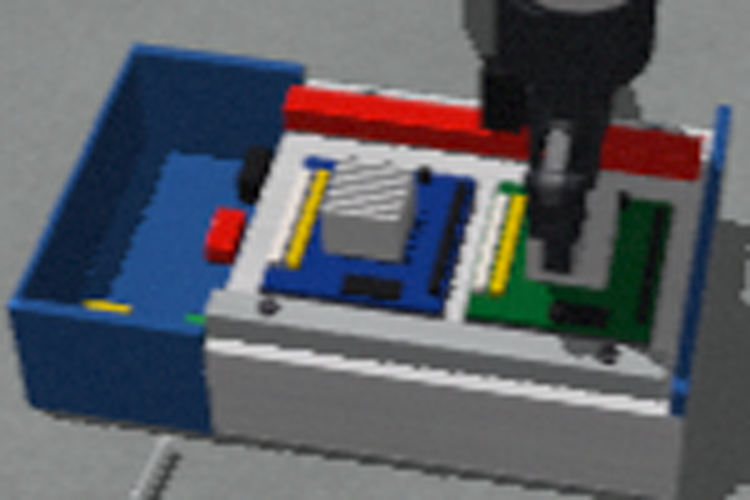

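Run:
```python
from bd import *
release(.048)
q=down(-np.pi/2+st[2])
print(inverse_kinematics(W(-.108,0,.106),q))
move_gripper(0.0,30)
movel(W(-.04,.03,.22),q,speed=.2)
movel(W(-.11,0,.20),q,speed=.2)
chk("pre")
crop("top","j1",(295,215),130,90,6);crop("scene","j1s",(250,215),150,110,5)
```

```text
rel gap 0.0601 F [-1.  -0.6 -0.1] p [0.5323 0.1168 0.1025] t 48.8
 gap 0.0601 F [-0.2 -0.9 -0.8] p [0.5321 0.1165 0.1599] t 49.4
[ 0.4484177   0.21852318 -0.72034617  2.22599114  0.20883131  0.76118686
 -1.87572249]
pre gap -0.0 F [ 0.3  0.5 -0.1] p [0.4111 0.0556 0.2005] t 52.3
```

View pics/j1s.png

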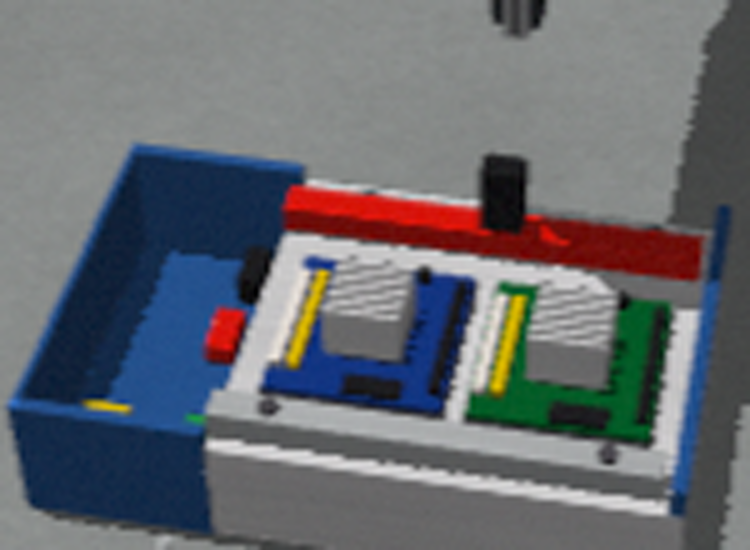

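View pics/j1.png

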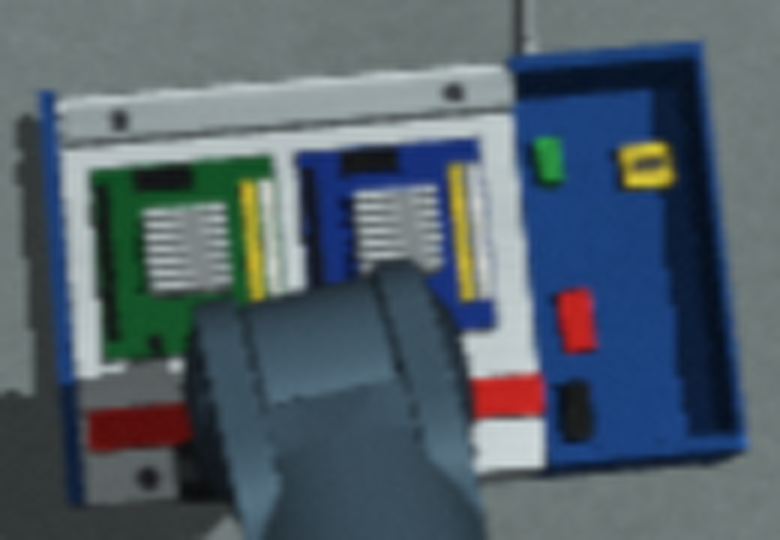

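```bash
cat > jaw.py <<'E'
from bd import *
q=down(-np.pi/2+st[2]);u=np.array([np.cos(st[2]),np.sin(st[2])])
def fx(): return -float(np.dot(read_ft_force()[:2],u))
E
python3 - <<'E'
from jaw import *
movel(W(-.11,0,.106),q,speed=.1);chk("down")
f0=fx();x=-.11
while x<-.04:
    x+=.002;movel(W(x,0,.106),q,speed=.04)
    f=fx()-f0
    if f>1: print(round(x,4),round(f,1))
    if f>7 or (x>-.068): break
np.save("jf.npy",[f0,x]);chk()
crop("scene","j2s",(250,215),150,110,5)
E
```

```text
down gap -0.0 F [-0.9 -0.1  0. ] p [0.4108 0.0555 0.1065] t 53.5
-0.08 1.4
 gap 0.0003 F [-1.6  0.2 -1.2] p [0.4521 0.0599 0.106 ] t 58.7
```

View pics/j2s.png

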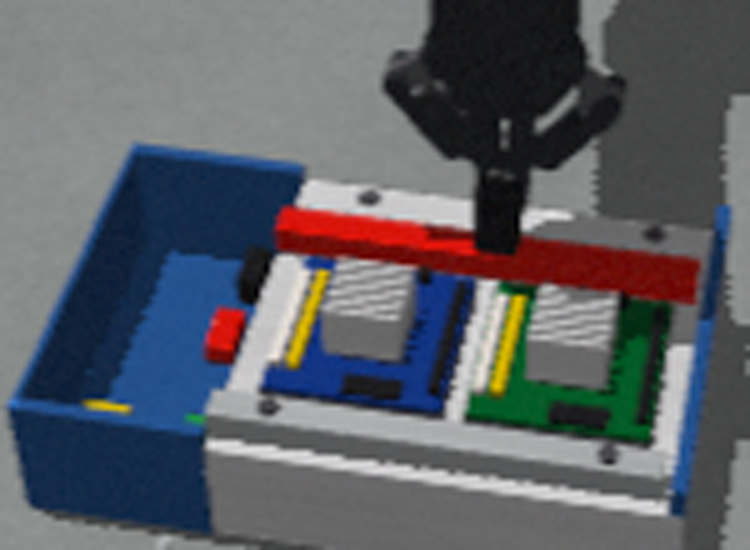

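Run:
```python
from jaw import *
f0,x=np.load("jf.npy");log=[]
while x<-.04:
    x+=.0008;movel(W(x,0,.106),q,speed=.02)
    f=fx()-f0;log.append((round(float(x),4),round(f,1)))
    if f>14: break
print(log)
np.save("jf.npy",[f0,x]);chk()
crop("scene","j3s",(250,215),150,110,5)
```

```text
[(-0.0672, np.float64(1.2)), (-0.0664, np.float64(1.9)), (-0.0656, np.float64(0.6)), (-0.0648, np.float64(0.5)), (-0.064, np.float64(1.6)), (-0.0632, np.float64(0.3)), (-0.0624, np.float64(0.4)), (-0.0616, np.float64(0.2)), (-0.0608, np.float64(2.0)), (-0.06, np.float64(1.9)), (-0.0592, np.float64(4.1)), (-0.0584, np.float64(2.7)), (-0.0576, np.float64(3.3)), (-0.0568, np.float64(2.2)), (-0.056, np.float64(2.1)), (-0.0552, np.float64(3.1)), (-0.0544, np.float64(3.0)), (-0.0536, np.float64(3.7)), (-0.0528, np.float64(4.0)), (-0.052, np.float64(3.3)), (-0.0512, np.float64(3.0)), (-0.0504, np.float64(3.0)), (-0.0496, np.float64(3.4)), (-0.0488, np.float64(3.8)), (-0.048, np.float64(4.7)), (-0.0472, np.float64(5.6)), (-0.0464, np.float64(8.6)), (-0.0456, np.float64(9.8)), (-0.0448, np.float64(11.5)), (-0.044, np.float64(13.3)), (-0.0432, np.float64(14.0)), (-0.0424, np.float64(16.5))]
 gap 0.0002 F [-17.2  -2.8  11.3] p [0.4714 0.0619 0.1053] t 66.8
```

View pics/j3s.png

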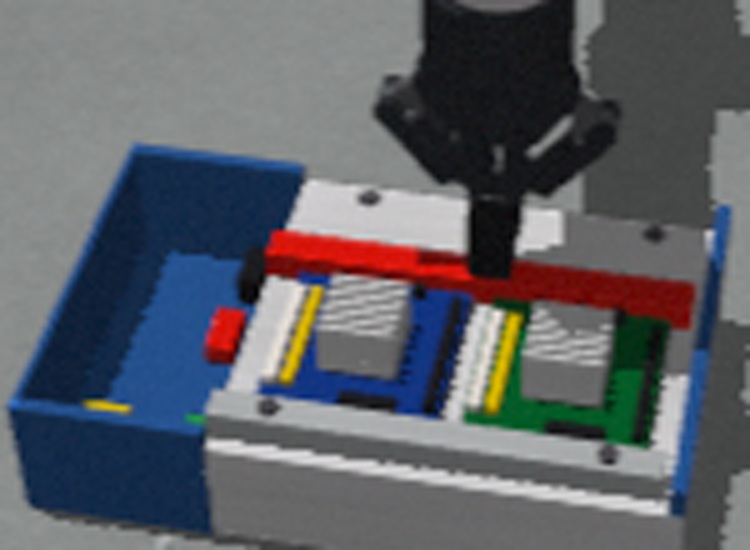

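Run:
```python
from jaw import *
f0,x=np.load("jf.npy")
def sx(): return float(np.dot(read_eef_pos()[:2]-st[:2],u))
print(sx())
for i in range(4):
    x+=.0006;movel(W(x,0,.106),q,speed=.02);print(round(x,4),round(fx()-f0,1),round(sx(),5))
    if fx()-f0>22:break
pause(.3);print(fx()-f0,sx())
# back off
movel(W(-.075,0,.106),q,speed=.06);chk("back")
movel(W(-.10,0,.106),q,speed=.1)
movel(W(-.10,0,.20),q,speed=.15)
move_ptp([.36,-.2,.30],down(-np.pi/2)) if inverse_kinematics([.36,-.2,.30],down(-np.pi/2)) is not None else print("noik")
chk()
crop("top","k1",(295,215),130,90,6);crop("scene","k1s",(250,215),150,110,5)
```

```text
-0.0484081303379563
-0.0418 16.9 -0.04842
-0.0412 18.1 -0.04841
-0.0406 18.6 -0.04843
-0.04 19.7 -0.04844
20.021803682408745 -0.04840110043923924
back gap -0.0001 F [ 0.3 -0.3 -0.7] p [0.4458 0.0591 0.1064] t 68.9
 gap 0.0002 F [-0.3  0.1 -0.2] p [ 0.3602 -0.1986  0.2991] t 71.1
```

View pics/k1.png

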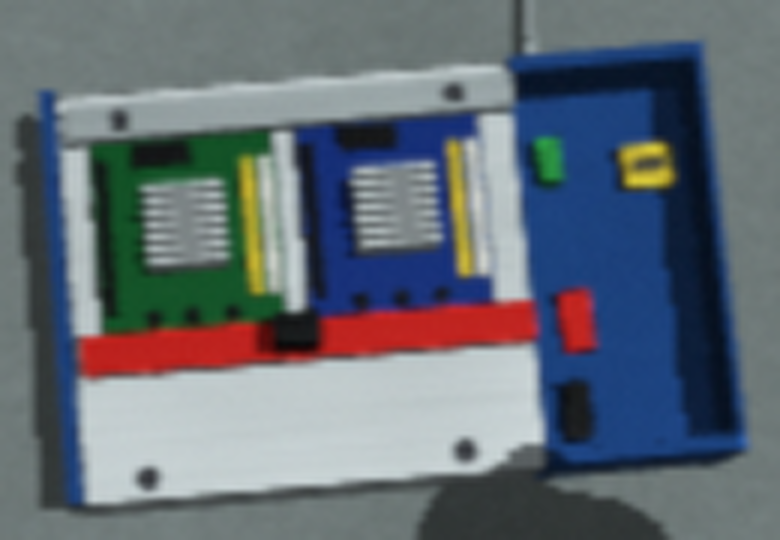

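View pics/k1s.png

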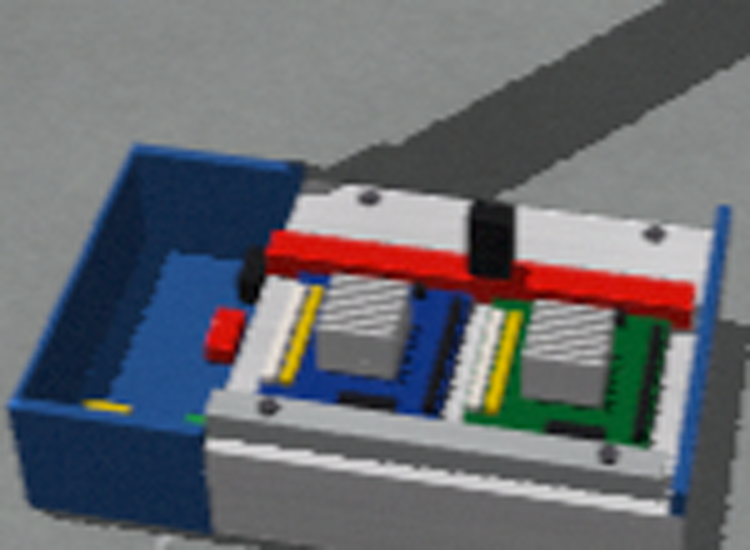

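Run:
```python
from fit import *
im={n:read_camera(n) for n in("top","scene")}
pm=[.462,-.3506,.257]
for n,c in(("top",(410,237)),("scene",(142,197))):
    crop(n,"e_"+n,c,80,70,5,im[n],draw(n,pm,"mat",0)+draw(n,pm,"scraper",.003))
cv2.imwrite("pics/m6.png",np.hstack([cv2.imread(f"pics/e_{n}.png") for n in("top","scene")]))
cv2.imwrite("pics/full.png",im["top"][:,:,::-1])
print(read_time_s())
```

```text
71.325
```

View pics/m6.png

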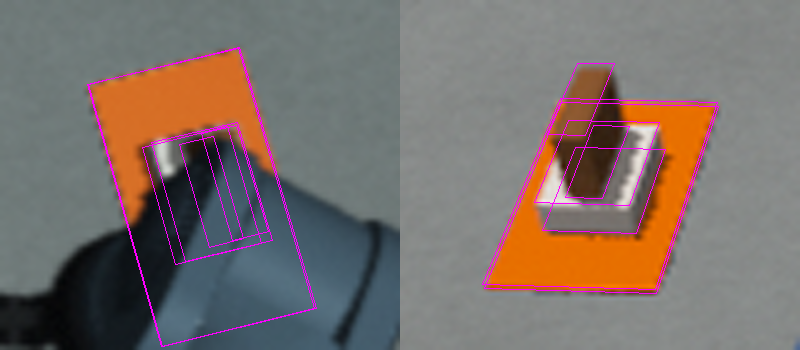

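View pics/full.png

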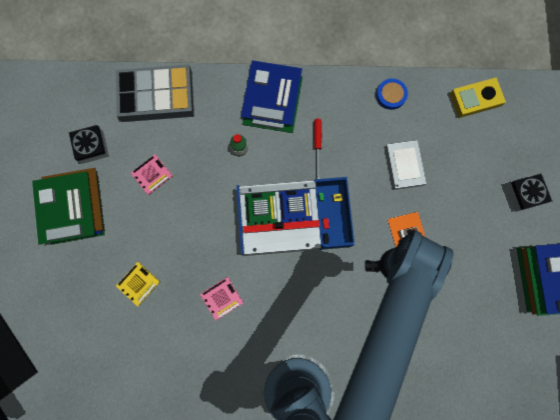

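Run:
```python
from jaw import *
for a,b in (((64,146),(79,340)),((515,108),(536,303))):
    d=pw("top",T(*a),.0815)-pw("top",T(*b),.0815);print(np.dot(d[:2],u))
print(read_time_s());sign_off()
```

```text
0.09928989318841452
0.10030299521830072
71.325
the job is handed in; nothing more can be done
```

I did the whole job and handed it in at about 71 s of the 210 s. `sign_off` gives no verdict, so this rests on my own checks.

**What I did**
- I gripped the scraper by its wooden bar and made two sweeps of the plate, one along the jaw and one along the rail. The four chips present (black, red, green, yellow) went into the tray.
- I stood the scraper back on its mat.
- I laid the blue board, then the green board, on the plate by their heat sinks.
- I pushed the jaw up by its handle until it stopped dead. The push force rose to about 20 N with no further travel.

**Last checks**
- **Chips:** all four show in the tray and none on the plate.
- **Boards:** they look flat, square and side by side. The gap from jaw to rail measures about 99 to 100 mm in the top picture, give or take about 2 mm. The dead stop is therefore the firmer evidence for the 101.8 mm limit.
- **Scraper:** it stands upright near the middle of the mat in the scene picture. The arm hid most of it in the last top picture.
- **Bystanders:** bottle, screwdriver and disk drive look unmoved, and so do the pink and yellow look-alikes. The gripper is clear of everything.

No check failed. My fit put the rail at station x = +77 mm against the stated +63 to +75. That points to an offset of about 2 mm or more in my station origin, which did not affect the placing. I saw no object knocked aside and no slackening of the grip.

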